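Clamp the adapter in the test fixture and start the test

ROBOT

A 6-joint arm with a two-finger parallel gripper is mounted at the origin on a cart in front of the work surface, level with it; the furniture and walls round the work are solid. World frame = base frame: x ahead of the robot, y to its left, z up, the work surface at z = 0. Lengths are in m, angles in rad, forces in N, time in s.
With the tool pointing down it reaches from about 0.35 to 0.775 m from the base axis. Payload 5.5 kg.
Tool frame: the origin (TCP) lies midway between the tips of the shut fingers; the grasp point (between the pads) lies 19 mm behind it; z points along the fingers, y is the direction in which the jaws open and shut (so a half turn about z gives the same grasp; the last joint's range is limited). The gripper opens to 85 mm and grips with 20 to 120 N. Pads are 22 mm wide; open, the fingers measure 114 mm over their backs; the gripper's body (76 mm by 85 mm) begins 54 mm behind the grasp point. The pads swing forward as they close: fully open they stand 13 mm farther back than shut.
Start: joints at [1.171, 0.313, 0.046, 1.304, 0, 1.431], TCP at [0.148, 0.556, 0.203] pointing down, gripper open.
Joint ranges: [-2.76, 2.76], [-0.86, 1.69], [-1.03, 1.26], [-2.2, 2.34], [-1.47, 1.5], [-3.14, 3.14]. Speed limits (rad/s): [2.57, 2.57, 3.14, 3.14, 3.14, 3.14].

INTERFACE

Orientations are given as a unit quaternion [w, x, y, z].
In Python, from rig import bot gives the robot as it stands. The module is installed in compiled form; this text tells all that it offers.
- The arm moves only by the shell command python3 -m inch 'ROWS' [OPENING] [FORCE]. ROWS is JSON, one flat list of numbers, 4 for each row, row after row: the shift along the world's x, y, z as a fraction of full scale, then the turn about the world's z as a fraction of full scale. In form: [x, y, z, yaw, x, y, z, yaw, ...]. A call has 1 to 12 rows; each row is the pose to reach, as a shift and turn from the pose commanded when the call began, turning the shorter way round; what a row does not reach only later rows make up. Full scale, the value 1, is 120 mm for a shift and pi rad for a turn. A row lasts 1/12 s, in which the tool goes at most 41.7 mm and 7.16 degrees, less where a joint would pass 70% of its speed; a pose out of reach is approached as far as the arm can. A call with a number of a shift or a turn outside -1 to 1 is refused whole. A call with a gripper value outside its range is refused whole. OPENING is the closure, from 0 (fully open) to 1 (shut), set as the call begins (- or left out, the last holds). The fingers move at their own pace and stop on an object; FORCE is the grip in N (left out, the last holds). Time passes only in rows, so rows that repeat a pose let the fingers close. It gives the time, the measured TCP pose, the force and the opening at its end, in the units of the state.
- bot.observe(): the state, without advancing time (a new reading comes with each control period).
- bot.grab_frame(name): name is "scene" or "side" or "wrist"; returns a dict with "image" (480x640x3 uint8, blue, green, red), "fx", "fy", "cx", "cy" (pixels), "k1" (the pictures are not rectified: a ray, as slopes to the right and down, at radius r is drawn at 1 + k1 r^2 times it, then the intrinsics apply), "position" and "attitude" of the camera in the world; the wrist camera has in their place "T_tool_cam" (4x4, takes a point from camera to tool coordinates, whose origin is the TCP and whose axes are the flange's). Camera axes: x right, y down, z forward; pixel columns grow to the right and rows downward; lengths in m; the calibration is good to about 2 mm. A picture is of the moment at which its call begins: read the wrist's pose just before it. There is no depth.
- bot.hand_in(): hands the job in, once; it reports no verdict.
The state is a dict: "time": time; "joint_positions": joint angles; "qd": joint speeds; "joint_torque": joint torques, N m; "position": TCP position; "tcp_rot": TCP orientation; "wrist_force": force on the tool from outside, world axes, zero at the start; "moment": the same for the moment, N m; "opening": finger opening in m.
Only numpy, scipy, OpenCV 4.12 (cv2) and the standard library are available. Lean on these libraries where they do the work, as an engineer would, in place of code of your own. Each camera call takes 0.05 s, during which the arm holds its last target. There are 200 camera calls.

TASK

The adapter has fallen backwards in the test fixture and leans over the low front rail of the feed channel. Stand it upright in the channel, slide it along the channel until it touches the end stop, and then turn the cam lever clockwise until the sprung follower drops into the notch, so that the jaw clamps the adapter against the fence. Then press the start button fully down, let it go, and leave the other things on the bench alone.

Things in the scene. Friction and masses are not known exactly. Their poses are not given: they have to be found in the camera images.
- fixture: Test fixture, fixed to the bench: aluminium plate 12 mm thick, spanning x -90 to 75, y -145 to 170 mm in its frame; origin on the bench surface. x points away from the robot at yaw 0, y along the feed channel towards the end stop, z up; 'fixture' numbers below are mm in this frame. The feed channel runs along y between low front rail and back fence, 55 mm wide (x 5 to 60), floor at z 12.
- fence (a point): Top edge (z 72) of the back fence's inner face, at mid-length: fixture (60, -12.5, 72). The fence is 10 mm thick, y -140 to 115.
- rail (a point): Middle of the top of the low front rail, fixture (1, -67.5, 35). Rail 8 mm thick, x -3 to 5, y -140 to 5; beyond it the channel is open at the front for the jaw.
- adapter: Loose power adapter, plain beige block 45 (x) x 60 (y) x 88 mm (z), 0.2 kg; origin at its foot's centre, z from foot to top end. Starts fallen: foot in the channel at the fence, leaning 40 degrees over the rail, top end towards fixture -x (its front edge at about x -32, z 79). Push that edge up and over in an arc (to x 15, z 100); a level push may jam it. It falls upright by itself over the last 25 degrees.
- seat (a point): Point on the channel floor where the centre of the adapter's foot belongs, flat against the fence and the end stop: fixture (37.5, 70, 12), axes as the fixture's. The end stop's face is at y 100; it is 12 mm thick, x 10 to 70, top at z 57.
- nose: The clamping jaw's black rubber nose, 34 mm wide, 30 mm high, in front of the seat at fixture y 70; origin at its centre (z 42), 7 mm behind its clamping face. The cam drives the jaw along +x, so that this face goes from about x 2 (open) to x 17; the nose is sprung back by up to 4 mm and presses the adapter against the fence with about 5 N. The jaw's top is at z 58.
- cam (a joint): Angle of the cam lever, rad, growing clockwise seen from above; starts at 0 (its stop) to 0.4. At about 2.30 the follower drops into the notch and locks it (play 0.05); the far stop is 2.65. The lever points to -75 degrees minus this angle (anticlockwise from fixture x): first to -y, then round by -x, at the notch to 153 degrees. Needs 2 to 6 N at the post, most near the end; stays where left.
- cam_axis (a point): Point on the vertical cam axis, fixture (-46, 70, 80). Under it, a steel index disc of 33 mm radius at z 34 to 44 with one notch in its rim; lever arm at z 48 to 56.
- lever_post (a point): Middle of the upright black post on the lever's end, 44 mm from the cam axis: 16 mm across, z 56 to 100 mm. Push it round, or grip it.
- follower (a joint): Travel of the sprung follower, m: 0 when its roller rides on the disc's rim, 0.006 when it has dropped fully into the notch. It lies at the disc's +y side and slides along fixture -y in a housing (x -61 to -31, y 125 to 151, top at z 46), with a black end knob at y 160 to 172; all below the lever.
- start_base: Grey housing of the start button, on the bench beside the fixture's -y end; origin at the centre of its underside.
- start_top (a point): Centre of the top of the start button, a black round cap 28 mm across, facing up, 22 mm above the bench.
- start (a joint): Travel of the start button, m: 0 released, 0.006 fully pressed; spring-loaded, fully down takes 5 N.
- flux_bottle: Bystander: beige bottle with black needle cap, 40 mm across, 100 mm high, origin at the foot; leave it.
- solder_reel: Bystander: upright reel, 54 mm across, 62 mm high, origin at the foot; leave it.
- tape_roll: Bystander: black tape roll lying flat, 67 mm across, 19 mm high, origin at the foot; leave it.

How it is judged:
By the outcome, as a careful person would: the job done as asked, in the order asked, and still so for the second after the job is handed in, with the robot touching nothing.
It also fails if it takes over 69 s, if anything falls off the work surface, if the arm or the gripper's body presses on something with over 40 N, if the wrist force passes 120 N, or if a joint passes its speed limit or range.

## Working session

There is one attempt and no reset: what is moved stays moved. The work goes in short steps, Python scripts to look and compute and a shell command to move; the robot and the scene stay as the last step left them, time stands still between calls to the robot, and variables do not carry over. Pictures are saved under pics/ and viewed, about 8 in all and at most 12, crops included, and the job is handed in when it is done.

```bash
mkdir -p pics
python3 - <<'E'
from rig import bot
import cv2,json
s=bot.observe();print({k:s[k] for k in('time','position','tcp_rot','opening','wrist_force')})
for n in("scene","side"):
    f=bot.grab_frame(n);cv2.imwrite(f"pics/{n}0.png",f["image"]);print(n,{k:f[k] for k in f if k!="image"})
f=bot.grab_frame("wrist");print({k:f[k] for k in f if k!="image"});cv2.imwrite("pics/wrist0.png",f["image"])
E
```

```text
{'time': 0.0, 'position': array([0.14750335, 0.55518562, 0.2017107 ]), 'tcp_rot': array([-2.43882378e-04,  1.29529180e-01,  9.91575196e-01, -8.72913201e-04]), 'opening': 0.08516137629308729, 'wrist_force': array([ 0.20070276, -0.22696449,  0.35467949])}
scene {'fx': 543.7037010273572, 'fy': 543.7037010273572, 'cx': 304.22215261830473, 'cy': 234.94525408300987, 'k1': -0.16099718728575993, 'position': array([-0.55806809, -0.55956502,  0.63335561]), 'attitude': array([-0.45704987,  0.73410943, -0.42235236,  0.27167489])}
side {'fx': 529.2994308073501, 'fy': 529.2994308073501, 'cx': 329.38105422572846, 'cy': 247.25724769644708, 'k1': -0.07950214529458494, 'position': array([ 0.08892935, -0.85620758,  0.79169343]), 'attitude': array([-0.43726783,  0.87785736, -0.1723046 ,  0.09205661])}
{'fx': 352.3642039093408, 'fy': 352.3642039093408, 'cx': 315.8145320719409, 'cy': 240.26162240592816, 'k1': 0.006532164245456977, 'T_tool_cam': array([[ 2.26131677e-04, -9.45702089e-01, -3.25034625e-01,
         8.38946231e-02],
       [ 9.99998006e-01,  8.58709701e-04, -1.80273819e-03,
        -9.64785576e-06],
       [ 1.98396366e-03, -3.25033570e-01,  9.45700398e-01,
        -1.69926613e-01],
       [ 0.00000000e+00,  0.00000000e+00,  0.00000000e+00,
         1.00000000e+00]])}
```

View pics/scene0.png

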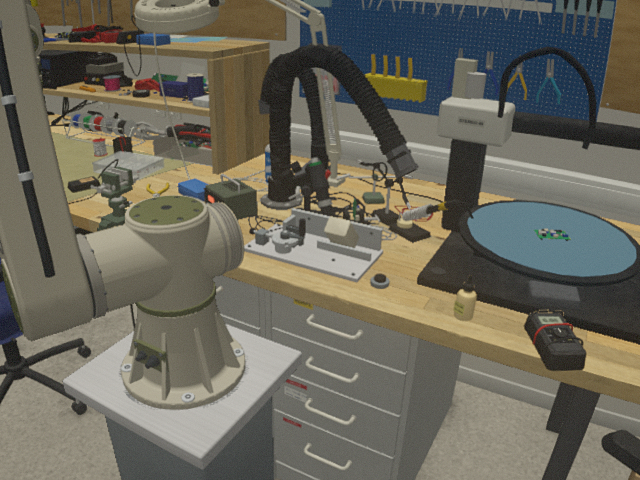

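View pics/side0.png

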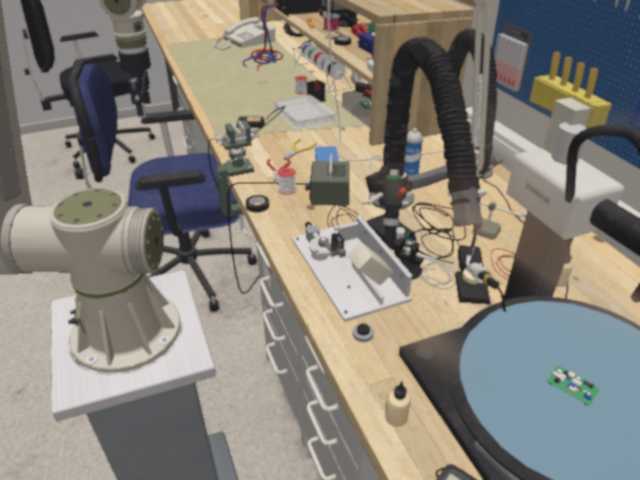

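The scene picture shows the fixture at about (245-382, 210-275). The side picture shows it at about (293-410, 220-313), with the start button at (363,331) and the flux bottle at (398,405). I'll enlarge both.

Run:
```python
import cv2
a=cv2.imread("pics/scene0.png")[200:300,236:396];cv2.imwrite("pics/sc.png",cv2.resize(a,None,fx=5,fy=5,interpolation=cv2.INTER_CUBIC))
a=cv2.imread("pics/side0.png")[210:350,285:425];cv2.imwrite("pics/sd.png",cv2.resize(a,None,fx=4,fy=4,interpolation=cv2.INTER_CUBIC))
```

```text
(no output)
```

View pics/sc.png

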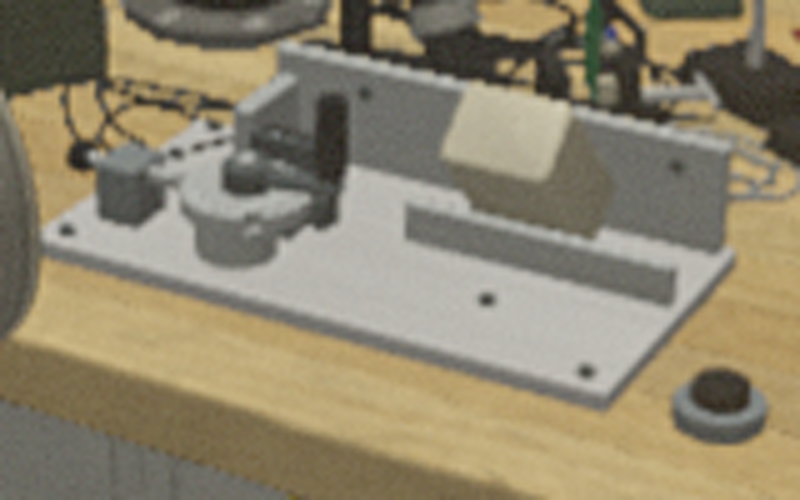

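View pics/sd.png

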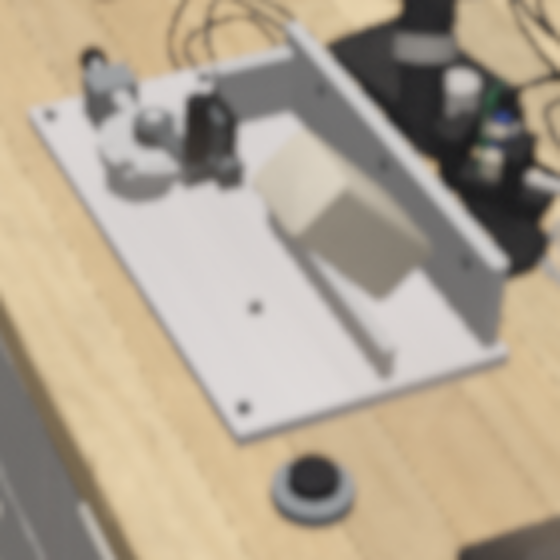

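The crops show plate corners, fence ends, rail ends, the adapter's bright top-end face and the button cap clearly. I'll fit the fixture pose to these in both views.

```bash
cat > h.py <<'E'
import numpy as np
from scipy.spatial.transform import Rotation as R
from scipy.optimize import least_squares
def proj(c,P):
    P=np.atleast_2d(P); q=c["attitude"]; r=R.from_quat([q[1],q[2],q[3],q[0]])
    p=r.inv().apply(P-c["position"]); s=p[:,:2]/p[:,2:]; s=s*(1+c["k1"]*(s**2).sum(1))[:,None]
    return s*[c["fx"],c["fy"]]+[c["cx"],c["cy"]]
def fx(p,F):  # fixture mm -> world m
    F=np.atleast_2d(F)/1000.; c,s=np.cos(p[2]),np.sin(p[2])
    return np.c_[p[0]+c*F[:,0]-s*F[:,1],p[1]+s*F[:,0]+c*F[:,1],F[:,2]]
E
python3 - <<'E'
from h import *; from rig import bot
C={n:bot.grab_frame(n) for n in("scene","side")}
off={"scene":(236,200,5),"side":(285,210,4)}
fp={"scene":{(-90,-145,12):(605,398),(-90,170,12):(45,240),(75,-145,12):(733,257),(60,-140,72):(727,152),(60,115,72):(283,48),(-3,-140,35):(673,270),(-3,5,35):(407,208)},
"side":{(-90,-145,12):(240,436),(-90,170,12):(33,108),(75,-145,12):(505,350),(60,-140,72):(500,270),(60,115,72):(290,35),(-3,-140,35):(383,370)}}
bt={"scene":(720,385),"side":(315,476)}
ad={"scene":[(442,158),(545,180)],"side":[(258,178),(305,238)]}
full=lambda n,u:np.array(off[n][:2])+(np.array(u)+.5)/off[n][2]-.5
def res(p): return np.concatenate([(proj(C[n],fx(p,list(fp[n])))-full(n,list(fp[n].values()))).ravel() for n in C])
s=least_squares(res,[.55,.3,0],loss="soft_l1");print("fixture",s.x,np.round(res(s.x).reshape(-1,2),1).tolist());p=s.x
def tri(px):
    f=lambda X:np.concatenate([(proj(C[n],X)-full(n,px[n])).ravel() for n in C]); r=least_squares(f,[.5,.2,.03]);return r.x,r.fun
print("button",tri(bt))
inv=lambda X:np.array([np.cos(p[2])*(X[0]-p[0])+np.sin(p[2])*(X[1]-p[1]),-np.sin(p[2])*(X[0]-p[0])+np.cos(p[2])*(X[1]-p[1]),X[2]])*1000
for i in 0,1:
    X,f=tri({n:ad[n][i] for n in C});print("ad",inv(X),f)
X,f=tri({"scene":(332,100),"side":(205,98)});print("post",inv(X),f)
print("button fixt",inv(tri(bt)[0]))
np.save("p.npy",p)
print("seat,cam,hit",fx(p,[[37.5,70,12],[-46,70,80],[-32,0,79]]))
E
```

```text
fixture [0.51594134 0.00258693 0.00640906] [[-0.0, -0.3], [-2.4, -1.0], [1.6, -0.9], [0.5, 0.2], [-0.8, -0.3], [0.1, 0.4], [-0.5, -1.1], [-0.6, 0.9], [-0.1, 0.6], [2.2, 1.9], [-0.9, 1.2], [-0.0, -2.2], [0.6, -3.1]]
button (array([ 0.44879671, -0.18953986,  0.02082112]), array([ 0.00624171,  0.00979246, -0.00125992, -0.01027258]))
ad [-25.89062606 -25.51731895  77.84644636] [-0.33252255 -0.60313064  0.09032451  0.62807471]
ad [-23.31077838 -79.74490336  77.07028069] [-0.02872959 -0.05049404  0.00725962  0.05207149]
post [-34.00889365  30.30189221  97.89357005] [-0.19574687 -0.37055542  0.05822436  0.3877246 ]
button fixt [ -68.37459845 -191.69252181   20.82111823]
seat,cam,hit [[0.55299194 0.07282583 0.012     ]
 [0.46949365 0.07229068 0.08      ]
 [0.483942   0.00238185 0.079     ]]
```

Fit: fixture origin at about (0.516, 0.003), yaw about 0.006, and the button at (0.449, -0.190). Residuals reach about 3 px, so I'll refine with the wrist camera from closer.

```bash
python3 -m inch '[0.7,-0.93,0.5,0.083,0.7,-0.93,0.5,0.083,0.7,-0.93,0.5,0.083,0.7,-0.93,0.5,0.083,0.7,-0.93,0.5,0.083]' 1
python3 -m inch '[0.7,-0.93,0,0,0.7,-0.93,0,0,0.7,-0.93,0,0,0.7,-0.93,0,0]'
python3 -m inch '[0.7,-0.93,0,0,0.7,-0.93,0,0,0.7,-0.93,0,0,0.7,-0.93,0,0,0.7,-0.93,0,0,0.7,-0.93,0,0]'
cat >> h.py <<'E'
def wcam(bot):
    s=bot.observe(); f=bot.grab_frame("wrist"); q=s["tcp_rot"]; T=np.eye(4); T[:3,:3]=R.from_quat([q[1],q[2],q[3],q[0]]).as_matrix(); T[:3,3]=s["position"]
    T=T@f["T_tool_cam"]; a=R.from_matrix(T[:3,:3]).as_quat(); f["attitude"]=np.r_[a[3],a[:3]]; f["position"]=T[:3,3]; return f
E
python3 - <<'E'
from h import *; from rig import bot; import cv2,pickle
f=wcam(bot); cv2.imwrite("pics/w1.png",f["image"]); pickle.dump(f,open("w1.pkl","wb")); print(f["position"])
E
```

```text
time: 0.67
position: [0.2346, 0.4419, 0.2655]
tcp_rot: [0.002, 0.002, 1.0, 0.001]
wrist_force: [0.1, -0.8, 0.2]
opening: 0.0254
time: 1.0
position: [0.3175, 0.3298, 0.2624]
tcp_rot: [0.0, 0.001, 1.0, -0.001]
wrist_force: [0.6, -0.0, 0.2]
opening: -0.0002
time: 1.5
position: [0.3999, 0.2206, 0.2622]
tcp_rot: [-0.0, 0.001, 1.0, 0.0]
wrist_force: [0.3, 0.2, 0.2]
opening: 0.0001
[0.31619121 0.2206108  0.43221534]
```

View pics/w1.png

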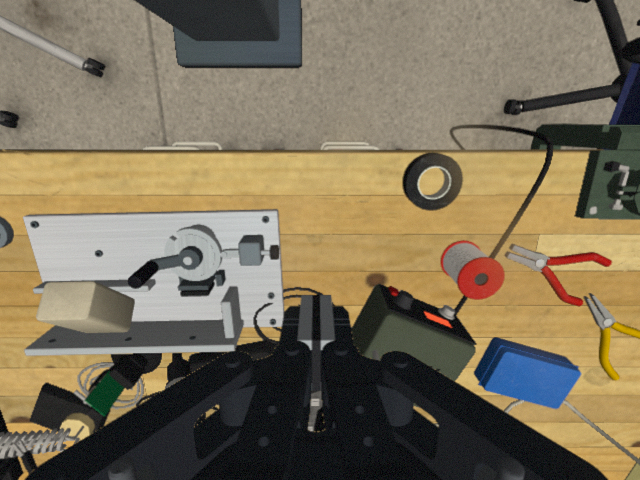

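The wrist view shows the plate corners at (26,216), (280,210) and (283,327), the post top at about (144,273), the cam hub at (187,257) and the adapter at (38-133, 281-333). The tape roll and reel are clear of the work. I'll go to the -y side for a second view, then fit both.

```bash
python3 -m inch '[0,-1,0,0,0,-1,0,0,0,-1,0,0]'
python3 -m inch '[0,-1,0,0,0,-1,0,0,0,-1,0,0]'
python3 -m inch '[0,-1,0,0,0,-1,0,0,0,-1,0,0,0,-1,0,0,0,-1,0,0]'
python3 - <<'E'
from h import *; from rig import bot; import cv2,pickle
f=wcam(bot); cv2.imwrite("pics/w2.png",f["image"]); pickle.dump(f,open("w2.pkl","wb")); print(f["position"])
E
```

```text
time: 1.8
position: [0.3987, 0.1015, 0.2625]
tcp_rot: [-0.0, -0.003, 1.0, 0.0]
wrist_force: [-0.0, -0.3, 0.2]
opening: 0.0
time: 2.05
position: [0.3992, -0.0194, 0.2628]
tcp_rot: [0.0, -0.002, 1.0, 0.0]
wrist_force: [2.3, 0.3, 0.1]
opening: 0.0003
time: 2.47
position: [0.3998, -0.1393, 0.2623]
tcp_rot: [-0.0, 0.001, 1.0, 0.0]
wrist_force: [0.8, 0.3, 0.8]
opening: 0.0001
[ 0.31597416 -0.13939148  0.43228548]
```

View pics/w2.png

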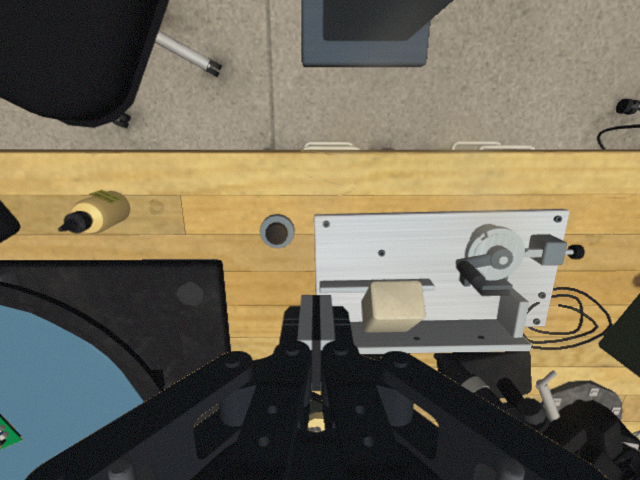

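In w2 the plate corners are at (315,215), (568,210) and (547,326), the button cap at (277,232), and the adapter's upper face at (363-425, 281-331).

Run:
```python
from h import *; import pickle,cv2
W=[pickle.load(open(f"w{i}.pkl","rb")) for i in(1,2)]
ob=[{(-90,-145,12):(26,216),(-90,170,12):(280,210),(75,170,12):(283,327)},{(-90,-145,12):(315,215),(-90,170,12):(568,210),(75,170,12):(547,326)}]
res=lambda p:np.concatenate([(proj(W[i],fx(p,list(ob[i])))-list(ob[i].values())).ravel() for i in(0,1)])
s=least_squares(res,[.515,0,0]);p=s.x;print(p,np.round(s.fun.reshape(-1,2),1).tolist())
np.save("p.npy",p)
r=least_squares(lambda b:(proj(W[1],[[b[0],b[1],.022]])-[277,232]).ravel(),[.45,-.19]);print("button",r.x)
ca=np.deg2rad(-75)
ims=[]
for i,(x0,y0) in enumerate([(20,200),(310,200)]):
    im=W[i]["image"][y0:y0+160,x0:x0+270]; im=cv2.resize(im,None,fx=2.96,fy=2.96-1.1*0,interpolation=cv2.INTER_CUBIC)[:, :800]
    def dot(P,c):
        for u in proj(W[i],fx(p,P)): cv2.circle(im,tuple(int(v) for v in ((u-[x0,y0]+.5)*2.96-.5)),3,c,1)
    dot([[60,115,72],[60,-140,72],[-3,-140,35],[-3,5,35],[5,5,35],[10,100,57],[-46,70,56]],(0,0,255))
    dot([[-46+44*np.cos(ca),70+44*np.sin(ca),z] for z in(56,100)],(0,255,0))
    dot([[-31,y,79.4] for y in(-80,-20)]+[[3,y,108] for y in(-80,-20)],(255,0,0))
    ims.append(im[60:360] if 0 else im[:300+100])
o=np.vstack([x[:,:800] for x in ims]); o=cv2.resize(o,None,fx=.75,fy=.75); print(o.shape); cv2.imwrite("pics/ov.png",o)
```

```text
[0.51497002 0.00563016 0.02071201] [[-4.4, -0.2], [-1.9, 0.6], [1.9, 0.2], [-0.3, 0.7], [4.8, 0.2], [0.0, 1.3]]
button [ 0.4458939  -0.18725668]
(600, 599, 3)
```

View pics/ov.png

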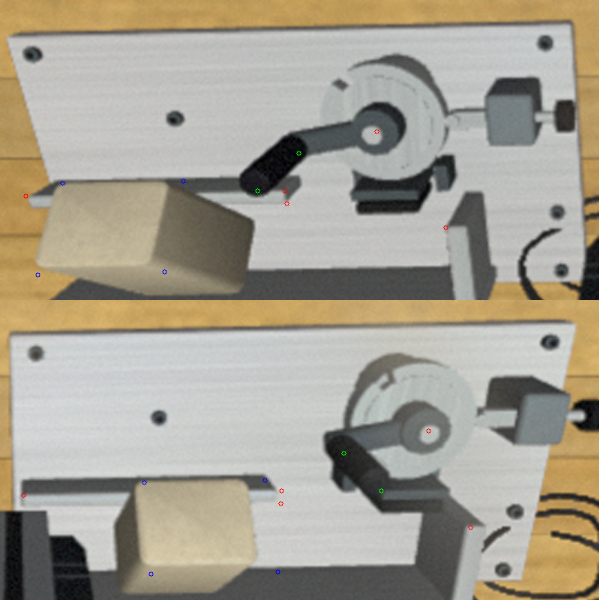

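The overlay shows the model agrees to within about 3 mm. The post top is at (254,183), close to the prediction for cam angle about 0, and the adapter centre is at fixture y of about -54. One joint fit over all four views follows.

Run:
```python
from h import *; import pickle; from rig import bot
W=[pickle.load(open(f"w{i}.pkl","rb")) for i in(1,2)]+[bot.grab_frame(n) for n in("scene","side")]
A,B,Cc,D,E_,F,G=(-90,-145,12),(-90,170,12),(75,170,12),(75,-145,12),(60,-140,72),(60,115,72),(-3,-140,35); H=(-3,5,35)
P="post"
ob=[{A:(24.8,216),B:(278.5,210),Cc:(283,327),P:(134.4,282.4)},{A:(315,215),B:(568,210),Cc:(546,326),H:(434,286),P:(479,288)}]
o5=lambda u,ox,oy,s:(ox+(u[0]+.5)/s-.5,oy+(u[1]+.5)/s-.5)
ob.append({k:o5(u,236,200,5) for k,u in{A:(605,398),B:(45,240),D:(733,257),E_:(727,152),F:(283,48),G:(673,270),H:(407,208),P:(332,97)}.items()})
ob.append({k:o5(u,285,210,4) for k,u in{A:(240,436),B:(33,108),D:(505,350),F:(290,35),G:(383,370),P:(205,98)}.items()})
def res(v):
    p=v[:3];a=np.deg2rad(-75)-v[3];r=[v[4:]/.002]
    for i in range(4):
        c=dict(W[i]);c["position"]=c["position"]+v[4+3*i:7+3*i]
        K=[(-46+44*np.cos(a),70+44*np.sin(a),100) if k==P else k for k in ob[i]]
        r.append((proj(c,fx(p,K))-list(ob[i].values())).ravel()/1.)
    return np.concatenate(r)
s=least_squares(res,np.r_[.515,.004,.01,.1,np.zeros(12)],loss="soft_l1");v=s.x
print(v[:4],np.round(v[4:]*1000,1),np.round(res(v)[12:],1)); p=v[:3];np.save("p.npy",p)
for n,q in dict(edge=(-31,-54,79),push=(37.5,-100,40),cam=(-46,70,80)).items(): print(n,fx(p,q).round(4))
a=np.deg2rad(-75)-v[3];print("post",fx(p,(-46+44*np.cos(a),70+44*np.sin(a),80)))
```

```text
[0.51558992 0.00395604 0.01663998 0.02234249] [ 0.6 -0.4  2.6  0.1  0.1  1.4 -0.4  0.7  1.1 -0.3 -0.4  0.2] [-2.4 -1.3 -0.9  0.6  0.9 -0.4  1.1  1.5 -1.4  0.3  2.7  0.9 -1.3  1.5
  0.8 -0.5 -0.  -3.3  0.3 -0.1 -2.7 -0.4  1.2 -0.9  0.2  0.2 -1.5  0.2
  0.1  0.5 -0.7 -0.7  0.4  0.4 -0.1  0.5 -0.9  0.6  2.2  1.1 -0.9 -2.5
  0.8 -3.7 -0.4  0.3]
edge [[ 0.4855 -0.0506  0.079 ]]
push [[ 0.5547 -0.0954  0.04  ]]
cam [[0.4684 0.0732 0.08  ]]
post [[0.47957704 0.03061596 0.08      ]]
```

```bash
python3 -m inch '[0.5,0.74,0,0,0.5,0.74,0,0,0.5,0.74,0,0,0.5,0.74,-1,0,0.5,0.74,-1,0,0.5,0.74,-1,0,0.5,0.74,-1,0,0.5,0.74,-1,0]'
python3 -m inch '[0,0,-0.3,0,0,0,-0.64,0,0,0,-0.64,0,0,0,-0.64,0,0,0,-0.64,0]'
```

```text
time: 3.28
position: [0.4578, -0.0479, 0.1418]
tcp_rot: [-0.002, -0.002, 1.0, 0.001]
wrist_force: [-0.0, -0.1, 0.8]
opening: -0.0001
time: 3.7
position: [0.4622, -0.0506, 0.0691]
tcp_rot: [0.002, -0.001, 1.0, -0.001]
wrist_force: [1.1, -0.8, 0.2]
opening: -0.0
```

```bash
python3 -m inch '[0.08,0,0,0,0.12,0,0,0,0.15,0,0.035,0,0.17,0,0.055,0,0.19,0,0.075,0,0.21,0,0.095,0,0.23,0,0.11,0,0.25,0,0.12,0]'
python3 -m inch '[0.03,0,0.02,0,0.06,0,0.03,0,0.09,0,0.04,0,0.12,0,0.05,0,0.15,0,0.05,0,0.18,0,0.05,0,0.21,0,0.05,0,0.23,0,0.05,0,0.23,0,0.05,0,0.23,0,0.05,0]'
```

```text
time: 4.37
position: [0.4899, -0.0503, 0.0805]
tcp_rot: [0.0, -0.0, 1.0, 0.0]
wrist_force: [-0.1, -0.1, 0.2]
opening: -0.0
time: 5.2
position: [0.5173, -0.0502, 0.0861]
tcp_rot: [-0.0, -0.001, 1.0, 0.0]
wrist_force: [-0.5, -0.3, 0.5]
opening: 0.0002
```

```bash
python3 -m inch '[-0.3,0,0,0,-0.4,0,0.3,0,-0.9,-0.5,0.7,0,-0.9,-0.9,1,0,-0.9,-0.9,1,0,-0.9,-0.9,1,0,-0.9,-0.9,1,0,-0.9,-0.9,1,0]'
python3 - <<'E'
from h import *; from rig import bot; import cv2
f=wcam(bot);p=np.load("p.npy"); im=f["image"]
for y,c in((-54,(255,0,0)),):
    for P in [(15,y-30,100),(15,y+30,100),(60,y-30,100),(60,y+30,100)]:
        u=proj(f,fx(p,P))[0]; cv2.circle(im,tuple(int(v+.5) for v in u),2,c,1)
cv2.imwrite("pics/w3.png",im)
E
```

```text
time: 5.87
position: [0.4095, -0.1594, 0.2071]
tcp_rot: [0.001, 0.001, 1.0, -0.0]
wrist_force: [0.5, -0.0, 0.1]
opening: 0.0002
```

View pics/w3.png

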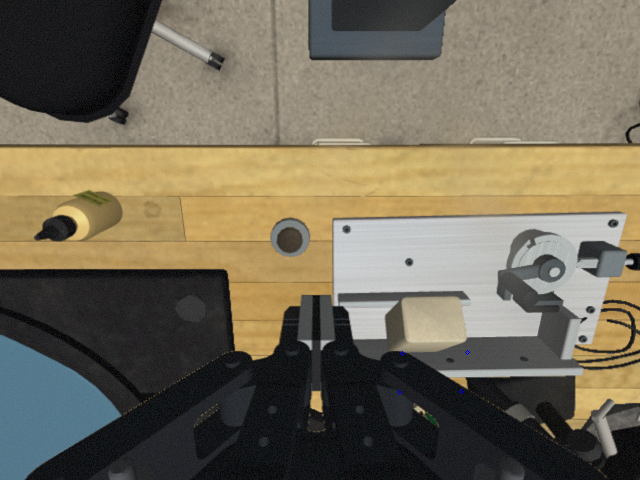

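The adapter still seems to lean: its top face is at (387-466, 297-351), while upright is predicted at the blue dots (401-467, 352-392). I'll compare it with predicted tilts.

Run:
```python
from h import *; from rig import bot; import cv2
f=wcam(bot);p=np.load("p.npy")
for t in (40,30,20,10,0):
    a=np.deg2rad(t);x0=60-45*np.cos(a)
    fr=np.array([x0-88*np.sin(a),12+88*np.cos(a)]);bk=fr+45*np.array([np.cos(a),np.sin(a)])
    print(t,[proj(f,fx(p,(q[0],y,q[1])))[0].round().tolist() for q in(fr,bk) for y in(-84,-24)])
im=f["image"][270:390,330:490];cv2.imwrite("pics/w3c.png",cv2.resize(im,None,fx=5,fy=5,interpolation=cv2.INTER_CUBIC))
```

```text
40 [[399.0, 299.0], [463.0, 299.0], [404.0, 349.0], [471.0, 348.0]]
30 [[400.0, 312.0], [465.0, 311.0], [403.0, 363.0], [470.0, 362.0]]
20 [[401.0, 325.0], [467.0, 325.0], [402.0, 375.0], [468.0, 374.0]]
10 [[401.0, 340.0], [467.0, 339.0], [400.0, 385.0], [464.0, 384.0]]
0 [[401.0, 354.0], [466.0, 353.0], [398.0, 393.0], [460.0, 393.0]]
```

View pics/w3c.png

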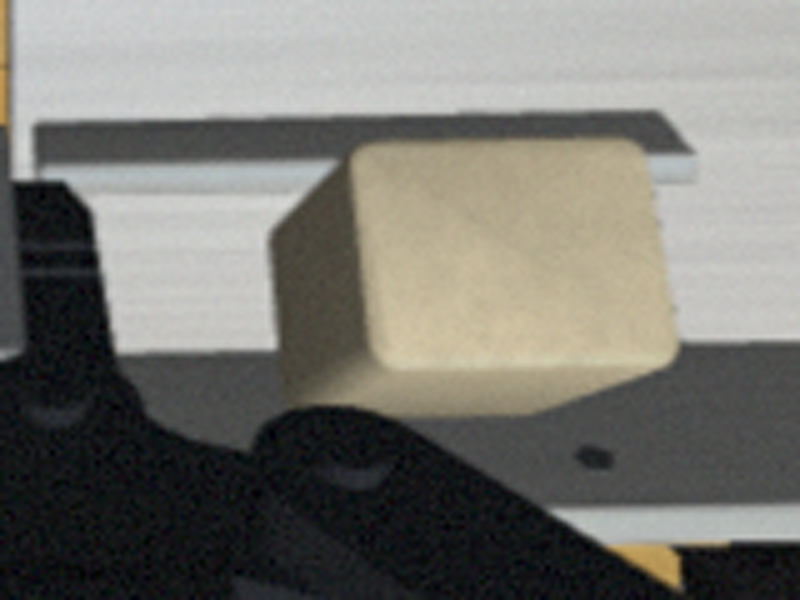

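The adapter is at its original 40° lean again, with the top face's front edge at about v=298. I'll repeat the push in shorter stages, measuring the adapter's tilt in the side view by colour at each stage.

```bash
cat > chk.py <<'E'
from h import *; from rig import bot; import cv2
p=np.load("p.npy"); s=bot.observe(); print(s["time"].round(2),s["position"].round(4),np.round(s["wrist_force"],1))
for n,(x0,y0,x1,y1) in {"side":(345,225,400,290),"scene":(315,205,365,255)}.items():
    f=bot.grab_frame(n);im=f["image"][y0:y1,x0:x1].astype(int);b,g,r=im[...,0],im[...,1],im[...,2]
    m=(r-b>18)&(r>90); m=cv2.morphologyEx(m.astype(np.uint8),cv2.MORPH_OPEN,np.ones((3,3)))
    ys,xs=np.nonzero(m);print(n,m.sum(),"u",xs.min()+x0,xs.max()+x0,"v",ys.min()+y0,ys.max()+y0)
    for t in(40,25,0):
        a=np.deg2rad(t);x=60-45*np.cos(a);Q=[]
        for i in(0,45):
            for k in(0,88):
                for y in(-84,-24): Q.append((x+i*np.cos(a)-k*np.sin(a),y,12+i*np.sin(a)+k*np.cos(a)))
        u=proj(f,fx(p,Q));print("  t",t,u.min(0).round(),u.max(0).round())
    cv2.imwrite(f"pics/chk_{n}_{int(s['time']*100)}.png",f["image"])
E
python3 chk.py
python3 -m inch '[0.42,0.9,0,0,0.42,0.9,0,0,0.42,0.9,0,0,0.42,0.9,-1,0,0.42,0.9,-1,0,0.42,0.9,-1,0,0.42,0.9,-1,0,0.42,0.9,-1,0]'
python3 -m inch '[0,0,-0.17,0,0,0,-0.17,0,0,0,-0.17,0]'
python3 -m inch '[0.08,0,0,0,0.12,0,0,0,0.15,0,0.035,0,0.17,0,0.055,0]'
python3 chk.py
```

```text
time: 6.63
position: [0.4569, -0.0483, 0.0841]
tcp_rot: [-0.003, -0.001, 1.0, 0.001]
wrist_force: [-0.8, 0.7, 1.0]
opening: 0.0
time: 6.88
position: [0.4604, -0.0502, 0.0673]
tcp_rot: [0.0, -0.001, 1.0, -0.0]
wrist_force: [-0.2, -0.1, 0.5]
opening: -0.0002
time: 7.22
position: [0.4818, -0.0506, 0.0738]
tcp_rot: [0.001, -0.0, 1.0, -0.0]
wrist_force: [0.9, -0.0, 0.1]
opening: -0.0Traceback (most recent call last):
  File "chk.py", line 2, in <module>
    p=np.load("p.npy"); s=bot.observe(); print(s["time"].round(2),s["position"].round(4),np.round(s["wrist_force"],1))
                                               ^^^^^^^^^^^^^^^
AttributeError: 'float' object has no attribute 'round'
Traceback (most recent call last):
  File "chk.py", line 2, in <module>
    p=np.load("p.npy"); s=bot.observe(); print(s["time"].round(2),s["position"].round(4),np.round(s["wrist_force"],1))
                                               ^^^^^^^^^^^^^^^
AttributeError: 'float' object has no attribute 'round'
```

```bash
sed -i 's/s\["time"\].round(2)/round(s["time"],2)/' chk.py; python3 chk.py
```

```text
7.22 [ 0.4818 -0.0506  0.0738] [ 0.9 -0.   0.1]
side 809 u 351 394 v 243 282
  t 40 [347. 240.] [395. 287.]
  t 25 [352. 237.] [394. 288.]
  t 0 [364. 237.] [397. 288.]
scene 667 u 315 362 v 205 245
  t 40 [322. 214.] [359. 252.]
  t 25 [324. 211.] [359. 253.]
  t 0 [329. 210.] [360. 254.]
```

```bash
python3 -m inch '[0.02,0,0.02,0,0.04,0,0.04,0,0.06,0,0.05,0,0.08,0,0.06,0]';python3 chk.py|grep -v ' t'
python3 -m inch '[0.03,0,0.02,0,0.06,0,0.03,0,0.09,0,0.04,0,0.09,0,0.04,0]';python3 chk.py|grep -v ' t'
```

```text
time: 7.65
position: [0.49, -0.0503, 0.0798]
tcp_rot: [0.0, -0.0, 1.0, 0.0]
wrist_force: [0.3, 0.3, 0.3]
opening: -0.0001
7.65 [ 0.49   -0.0503  0.0798] [0.3 0.3 0.3]
side 813 u 349 394 v 244 282
scene 681 u 315 362 v 205 246
time: 8.08
position: [0.5017, -0.0505, 0.0848]
tcp_rot: [0.001, -0.001, 1.0, -0.0]
wrist_force: [-0.4, -0.4, -0.5]
opening: 0.0001
8.08 [ 0.5017 -0.0505  0.0848] [-0.4 -0.4 -0.5]
side 775 u 349 394 v 247 281
scene 727 u 315 362 v 205 245
```

Run:
```python
import cv2,glob,numpy as np
a=cv2.imread("pics/chk_side_808.png")[180:320,300:430];b=cv2.imread("pics/chk_scene_808.png")[150:290,280:410]
cv2.imwrite("pics/c1.png",cv2.resize(np.hstack([a,b]),None,fx=3,fy=3,interpolation=cv2.INTER_CUBIC))
```

```text
(no output)
```

View pics/c1.png

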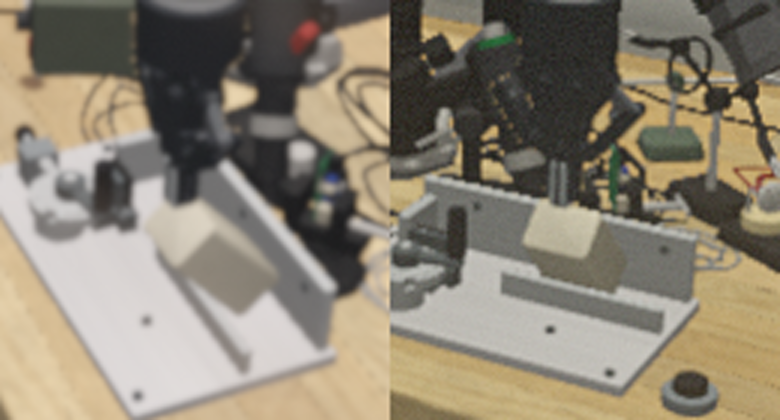

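Run:
```python
from h import *; from rig import bot
s=bot.observe();P=s["position"];p=np.load("p.npy")
for n in("scene","side"):
    f=bot.grab_frame(n);print(n,proj(f,[P,P+[0,0,.02],P+[0,0,.06]]).round(1).tolist(),'edge',proj(f,fx(p,[(-31,-84,79.4),(-31,-24,79.4),(3,-84,108),(3,-24,108)])).round(1).tolist())
```

```text
scene [[335.9, 229.0], [336.2, 221.4], [336.8, 205.8]] edge [[344.5, 236.1], [321.7, 230.6], [351.1, 219.8], [328.5, 214.7]]
side [[358.9, 258.4], [359.3, 251.1], [360.1, 235.9]] edge [[358.5, 270.0], [346.6, 254.1], [373.6, 255.6], [361.1, 240.1]]
```

The finger passed over the adapter. In all views the visible fingertip ends about 28-30 mm above the projected TCP (scene v about 218 against 229). Force stayed near zero, so no contact was ever made. I'll back off, go about 30 mm lower, which is safe under either hypothesis, and push again.

```bash
python3 -m inch '[-0.36,0,0,0,-0.36,0,0,0,-0.36,0,-0.2,0,-0.36,0,-0.4,0,-0.36,0,-0.4,0,-0.36,0,-0.4,0]'
python3 -m inch '[0.08,0,0,0,0.12,0,0,0,0.15,0,0.035,0,0.17,0,0.055,0]';python3 chk.py|grep -v ' t'
python3 -m inch '[0.02,0,0.02,0,0.04,0,0.04,0,0.06,0,0.05,0,0.08,0,0.06,0]';python3 chk.py|grep -v ' t'
```

```text
time: 8.78
position: [0.4558, -0.0498, 0.0358]
tcp_rot: [-0.002, -0.0, 1.0, 0.001]
wrist_force: [0.1, -0.1, 0.6]
opening: 0.0004
time: 9.12
position: [0.4794, -0.0505, 0.0443]
tcp_rot: [0.001, -0.001, 1.0, -0.0]
wrist_force: [-1.1, 0.4, -0.8]
opening: 0.0001
9.12 [ 0.4794 -0.0505  0.0443] [-1.1  0.4 -0.8]
side 647 u 356 394 v 247 282
scene 447 u 332 362 v 206 245
time: 9.55
position: [0.486, -0.0501, 0.0503]
tcp_rot: [-0.001, -0.0, 1.0, 0.0]
wrist_force: [-6.0, -0.1, 4.0]
opening: -0.0003
9.55 [ 0.486  -0.0501  0.0503] [-6.  -0.1  4. ]
side 652 u 358 394 v 244 283
scene 502 u 315 362 v 205 246
```

Contact is now real at (-6, 0, +4) N, but the upward reaction means the tip is on the end face and still too high. I'll back off and go lower.

```bash
python3 -m inch '[-0.15,0,0,0,-0.28,0,0,0,-0.28,0,-0.15,0,-0.28,0,-0.25,0,-0.28,0,-0.25,0,-0.28,0,-0.25,0]';python3 chk.py|grep -v ' t'
python3 -m inch '[0.08,0,0,0,0.12,0,0,0,0.15,0,0.03,0,0.17,0,0.05,0]';python3 chk.py|grep -v ' t'
```

```text
time: 10.15
position: [0.4536, -0.0502, 0.0201]
tcp_rot: [-0.0, -0.0, 1.0, 0.0]
wrist_force: [-0.0, -0.4, 1.0]
opening: -0.0007
10.15 [ 0.4536 -0.0502  0.0201] [-0.  -0.4  1. ]
side 782 u 355 394 v 240 283
scene 395 u 335 362 v 205 245
time: 10.58
position: [0.4755, -0.0504, 0.0269]
tcp_rot: [0.001, -0.001, 1.0, -0.0]
wrist_force: [-0.2, 0.1, -0.1]
opening: 0.0
10.58 [ 0.4755 -0.0504  0.0269] [-0.2  0.1 -0.1]
side 670 u 361 394 v 240 283
scene 395 u 339 362 v 205 246
```

```bash
python3 -m inch '[0.03,0,0.02,0,0.06,0,0.05,0,0.09,0,0.08,0,0.12,0,0.1,0]'
python3 -m inch '[0.03,0,0.02,0,0.06,0,0.04,0,0.09,0,0.06,0,0.12,0,0.07,0]'
python3 chk.py|grep -v ' t'
```

```text
time: 11.02
position: [0.489, -0.0503, 0.0388]
tcp_rot: [0.0, -0.0, 1.0, -0.0]
wrist_force: [-0.9, -0.4, -0.4]
opening: 0.0002
time: 11.35
position: [0.5035, -0.0503, 0.047]
tcp_rot: [0.0, -0.0, 1.0, -0.0]
wrist_force: [0.2, 1.0, 0.3]
opening: 0.0
11.35 [ 0.5035 -0.0503  0.047 ] [0.2 1.  0.3]
side 553 u 367 394 v 244 283
scene 555 u 315 362 v 205 246
```

```bash
python3 -m inch '[0.04,0,0.03,0,0.08,0,0.05,0,0.12,0,0.06,0,0.15,0,0.06,0,0.15,0,0.06,0]'
python3 -m inch '[-0.2,0,0,0,-0.4,0,0,0,-0.8,0,0,0,-0.8,0,0.5,0,-0.8,0,1,0,-0.8,0,1,0,-0.8,0,1,0]'
python3 -m inch '[-0.2,0.9,0.8,0,-0.2,0.9,0.8,0,-0.2,0.9,0.8,0,-0.2,0.9,0.8,0,-0.2,0.9,0.8,0]'
python3 chk.py
python3 - <<'E'
from h import *; from rig import bot; import cv2
f=wcam(bot);p=np.load("p.npy"); im=f["image"]; cv2.imwrite("pics/w4.png",im)
# beige mask in fixture area
b,g,r=[im[...,i].astype(int) for i in range(3)]; 
u0=proj(f,fx(p,[(0,-140,12),(60,100,12)])); print(u0.round())
print([proj(f,fx(p,(x,y,100)))[0].round().tolist() for x in(15,60) for y in(-84,-24)],"fallen",[proj(f,fx(p,q))[0].round().tolist() for q in((-31,-84,79),(-31,-24,79),(3,-84,108),(3,-24,108))])
x0,y0=(u0.min(0)-[20,60]).astype(int).clip(0);x1,y1=(u0.max(0)+[20,30]).astype(int)
hsv=cv2.cvtColor(im,cv2.COLOR_BGR2HSV); m=((r-b>18)&(r-b<75)&(r>100)).astype(np.uint8); m=cv2.morphologyEx(m,cv2.MORPH_OPEN,np.ones((5,5)))
n,l,st,c=cv2.connectedComponentsWithStats(m[y0:y1,x0:x1]);print([(s[:5]+[x0,y0,0,0,0]).tolist() for s in st[1:] if s[4]>200])
E
```

```text
time: 11.87
position: [0.5208, -0.0502, 0.0538]
tcp_rot: [-0.001, -0.001, 1.0, 0.0]
wrist_force: [-1.3, -0.1, 2.5]
opening: 0.0
time: 12.45
position: [0.4284, -0.0514, 0.1805]
tcp_rot: [0.005, -0.0, 1.0, -0.002]
wrist_force: [1.1, -0.1, 0.2]
opening: -0.0001
time: 12.87
position: [0.4022, 0.0601, 0.2735]
tcp_rot: [0.003, -0.002, 1.0, 0.0]
wrist_force: [-0.5, 0.5, 0.3]
opening: 0.0003
12.87 [0.4022 0.0601 0.2735] [-0.5  0.5  0.3]
side 940 u 368 395 v 238 284
  t 40 [347. 240.] [395. 287.]
  t 25 [352. 237.] [394. 288.]
  t 0 [364. 237.] [397. 288.]
scene 941 u 315 362 v 205 247
  t 40 [322. 214.] [359. 252.]
  t 25 [324. 211.] [359. 253.]
  t 0 [329. 210.] [360. 254.]
[[170. 277.]
 [350. 315.]]
[[192.0, 323.0], [246.0, 322.0], [197.0, 357.0], [249.0, 356.0]] fallen [[193.0, 277.0], [246.0, 276.0], [188.0, 317.0], [244.0, 316.0]]
[[195, 312, 56, 32, 1383]]
```

The adapter is upright: side u-min is 368 and the wrist mask is at v 312+, matching the 0° prediction. The fingertip offset is still unclear, so I'll measure it by touching the open front part of the plate (z 12) at about fixture (-60,-100).

```bash
python3 -m inch '[0.46,-1,0,0,0.46,-1,0,0,0.46,-1,0,0,0.46,-1,0,0]'
python3 -m inch '[0,-0.31,-1,0,0,-0.31,-1,0,0,-0.31,-1,0,0,-0.31,-1,0]'
python3 -m inch '[0,0,-0.4,0,0,0,-0.7,0,0,0,-1,0,0,0,-1,0,0,0,-1,0]'
python3 -m inch '[0,0,-0.04,0,0,0,-0.08,0,0,0,-0.08,0]'
```

```text
time: 13.35
position: [0.4581, -0.068, 0.2676]
tcp_rot: [-0.001, 0.002, 1.0, -0.001]
wrist_force: [0.5, -0.4, 0.4]
opening: -0.0
time: 13.68
position: [0.4497, -0.0996, 0.1409]
tcp_rot: [-0.007, 0.002, 1.0, 0.003]
wrist_force: [-1.6, 0.8, 0.7]
opening: -0.0002
time: 14.1
position: [0.4543, -0.099, 0.0291]
tcp_rot: [-0.002, -0.0, 1.0, 0.001]
wrist_force: [-0.0, -0.3, 0.4]
opening: -0.0004
time: 14.35
position: [0.4576, -0.1, 0.0216]
tcp_rot: [0.001, -0.0, 1.0, -0.001]
wrist_force: [0.2, 0.5, 0.6]
opening: -0.0001
```

```bash
python3 -m inch '[0,0,-0.04,0,0,0,-0.04,0]'|egrep 'pos|force'
python3 -m inch '[0,0,-0.03,0,0,0,-0.03,0]'|egrep 'pos|force'
python3 -m inch '[0,0,-0.03,0,0,0,-0.03,0]'|egrep 'pos|force'
```

```text
position: [0.4566, -0.0996, 0.0158]
wrist_force: [-0.2, 0.7, 1.3]
position: [0.456, -0.0994, 0.0116]
wrist_force: [-0.1, -0.8, -0.6]
position: [0.4558, -0.0993, 0.0077]
wrist_force: [-0.1, 0.4, 0.4]
```

```bash
for i in 1 ; do :; done; python3 -m inch '[0,0,-0.05,0,0,0,-0.05,0]'|egrep 'pos|force'
python3 -m inch '[0,0,-0.05,0,0,0,-0.05,0]'|egrep 'pos|force'
python3 -m inch '[0,0,-0.04,0,0,0,-0.04,0]'|egrep 'pos|force'
```

```text
position: [0.4556, -0.0993, 0.0013]
wrist_force: [0.4, 0.3, 0.4]
position: [0.4555, -0.0992, -0.0048]
wrist_force: [-0.3, -0.2, 0.0]
position: [0.4556, -0.0993, -0.0094]
wrist_force: [0.6, -0.5, 0.4]
```

```bash
python3 -m inch '[0,0,-0.03,0,0,0,-0.03,0]'|egrep 'pos|force'
python3 -m inch '[0,0,-0.03,0,0,0,-0.03,0]'|egrep 'pos|force'
python3 -m inch '[0,0,-0.03,0,0,0,-0.03,0]'|egrep 'pos|force'
```

```text
position: [0.4558, -0.0993, -0.0127]
wrist_force: [0.2, -0.5, 0.6]
position: [0.4559, -0.0994, -0.0163]
wrist_force: [0.2, 0.4, -0.5]
position: [0.4562, -0.0995, -0.0168]
wrist_force: [-8.5, 2.8, 29.8]
```

The plate contact at TCP z = -0.0165 gives a true tip 28.5 mm above the reported TCP, which agrees with the pictures. I'll use this offset from now on. Next I'll lift, check joint 6 for a 90° turn and go behind the adapter.

```bash
python3 -m inch '[0,-0.2,0.5,0,0,-0.2,1,0,0,-0.2,1,0,0,-0.2,1,0,0,-0.2,1,0]'
python3 - <<'E'
from rig import bot
print(bot.observe()["joint_positions"].round(2))
from h import *; p=np.load("p.npy"); print(fx(p,[(37.5,-115,30),(37.5,26,30)]))
E
```

```text
time: 16.27
position: [0.4585, -0.1248, 0.1034]
tcp_rot: [0.003, -0.0, 1.0, -0.001]
wrist_force: [0.6, -0.0, -0.9]
opening: 0.0001
[-0.43  0.17 -0.39  1.    0.   -0.44]
[[ 0.55499824 -0.11040407  0.03      ]
 [ 0.55265211  0.03057641  0.03      ]]
```

```bash
python3 -m inch '[0.3,0.1,0.1,-0.04,0.5,0.1,0.1,-0.08,0.7,0.1,0.1,-0.12,0.8,0.1,0.1,-0.16,0.8,0.1,0.1,-0.2,0.8,0.1,0.1,-0.24,0.8,0.1,0.1,-0.28,0.8,0.1,0.1,-0.32,0.8,0.1,0.1,-0.36,0.8,0.1,0.1,-0.4,0.8,0.1,0.1,-0.44,0.8,0.1,0.1,-0.48]'
python3 -m inch '[0,0,0,-0.015,0,0,-0.4,-0.015,0,0,-0.7,-0.015,0,0,-0.7,-0.015,0,0,-0.7,-0.015]'
```

```text
time: 17.27
position: [0.5508, -0.1108, 0.1104]
tcp_rot: [-0.002, 0.683, 0.73, -0.001]
wrist_force: [-0.2, 0.4, 0.4]
opening: 0.0003
time: 17.68
position: [0.5482, -0.1099, 0.0253]
tcp_rot: [-0.004, 0.698, 0.716, -0.002]
wrist_force: [0.4, -0.0, 0.5]
opening: 0.0001
```

```bash
python3 -m inch '[0,0.1,0,0,0,0.17,0,0,0,0.24,0,0,0,0.31,0,0,0,0.38,0,0,0,0.45,0,0,0,0.52,0,0,0,0.59,0,0,0,0.66,0,0,-0.01,0.73,0,0,-0.01,0.8,0,0,-0.01,0.87,0,0]'
python3 chk.py | grep -v ' t'
```

```text
time: 18.68
position: [0.553, -0.0073, 0.0312]
tcp_rot: [0.003, 0.698, 0.716, 0.001]
wrist_force: [-2.1, -7.8, 9.6]
opening: -0.0001
18.68 [ 0.553  -0.0073  0.0312] [-2.1 -7.8  9.6]
side 212 u 352 394 v 225 257
scene 393 u 315 362 v 205 239
```

Run:
```python
from rig import bot; import cv2,numpy as np
g=lambda n,x,y,w,h,s:cv2.resize(bot.grab_frame(n)["image"][y:y+h,x:x+w],(s*w,s*h),interpolation=cv2.INTER_CUBIC)
a=g("side",300,190,133,100,3);b=g("scene",270,180,133,100,3);c=cv2.resize(bot.grab_frame("wrist")["image"],(399,300))
o=np.vstack([np.hstack([a,b]),np.hstack([c,np.zeros_like(c)])]);cv2.imwrite("pics/c2.png",o)
```

```text
(no output)
```

View pics/c2.png

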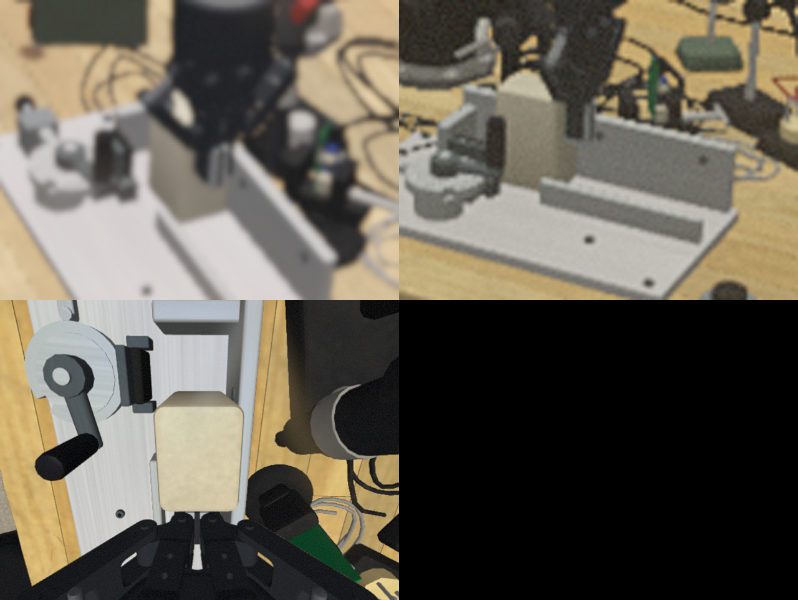

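The adapter stands upright in the channel, with its top at wrist (157-243, 392-512), and it is moving with the finger. The upward 9.6 N suggests the knuckles touch its top rear edge. I'll back off slightly, rise 8 mm and continue.

```bash
python3 -m inch '[0,-0.08,0,0,0,-0.08,0.08,0,0,-0.08,0.08,0]'|egrep 'pos|force'
python3 -m inch '[0,0.06,0,0,0,0.12,0,0,0,0.18,0,0]'|egrep 'pos|force'
python3 -m inch '[0,0.06,0,0,0,0.12,0,0,-0.005,0.18,0,0]'|egrep 'pos|force'
```

```text
position: [0.5509, -0.017, 0.0391]
wrist_force: [0.4, 0.1, -0.5]
position: [0.5507, 0.0054, 0.0381]
wrist_force: [-0.6, -1.7, 0.9]
position: [0.5502, 0.0275, 0.0381]
wrist_force: [-0.2, -1.9, 0.9]
```

```bash
python3 -m inch '[0,0.03,0,0,0,0.03,0,0]'|egrep 'pos|force'
python3 -m inch '[0,0.03,0,0,0,0.03,0,0]'|egrep 'pos|force'
python3 -m inch '[0,0.03,0,0,0,0.03,0,0]'|egrep 'pos|force'
```

```text
position: [0.5502, 0.0315, 0.0381]
wrist_force: [-0.4, -0.1, -1.1]
position: [0.5502, 0.0342, 0.0382]
wrist_force: [1.2, -0.7, -0.7]
position: [0.5502, 0.0348, 0.0384]
wrist_force: [-2.6, -9.4, 2.3]
```

The adapter has reached the end stop: 9.4 N at the expected place. I'll retreat and approach the lever post with the jaws along x, half open.

```bash
python3 -m inch '[0,-0.15,0,0,0,-0.25,0.2,0,0,-0.25,0.6,0,0,-0.25,0.7,0,0,-0.25,0.7,0,-0.59,-0.04,0.7,0,-0.59,-0.04,0.7,0,-0.59,-0.04,0.7,0,-0.59,-0.04,0.7,0,-0.59,-0.04,0.7,0]' 0.5
python3 -m inch '[0,0,0,0,0,0,0,0]'
```

```text
time: 21.02
position: [0.4801, 0.0327, 0.1221]
tcp_rot: [0.0, 0.698, 0.716, 0.0]
wrist_force: [0.7, -0.1, 0.2]
opening: 0.0426
time: 21.18
position: [0.4808, 0.0322, 0.1222]
tcp_rot: [0.0, 0.698, 0.716, 0.0]
wrist_force: [0.7, -0.2, 0.3]
opening: 0.0426
```

```bash
python3 -m inch '[-0.01,-0.01,-0.3,0,-0.01,-0.01,-0.6,0,-0.01,-0.01,-0.67,0,-0.01,-0.01,-0.67,0,-0.01,-0.01,-0.67,0]'
python3 -m inch '[0,0,0,0,0,0,0,0,0,0,0,0,0,0,0,0]' 1 25
```

```text
time: 21.6
position: [0.4787, 0.0312, 0.0421]
tcp_rot: [-0.0, 0.698, 0.716, -0.0]
wrist_force: [0.6, -0.6, 0.1]
opening: 0.0426
time: 21.93
position: [0.4796, 0.0312, 0.0436]
tcp_rot: [0.001, 0.698, 0.716, 0.001]
wrist_force: [-2.8, -0.1, 7.1]
opening: 0.0154
```

Gripped: 15.4 mm opening at x 0.4796, exactly as predicted. I'll turn the lever clockwise on its 44 mm circle, turning the tool with it at about half rate.

```bash
python3 -m inch '[-0.0625,-0.011,0,-0.025,-0.127,-0.011,0,-0.05,-0.189,0,0,-0.075]'|egrep 'pos|for|open'
python3 -m inch '[-0.06,0.0225,0,-0.025,-0.116,0.054,0,-0.05,-0.164,0.096,0,-0.075]'|egrep 'pos|for|open'
python3 -m inch '[-0.041,0.049,0,-0.025,-0.0725,0.104,0,-0.05,-0.094,0.165,0,-0.075]'|egrep 'pos|for|open'
```

```text
position: [0.4607, 0.0292, 0.0437]
wrist_force: [6.5, -8.1, -4.0]
opening: 0.015
position: [0.4397, 0.0396, 0.0438]
wrist_force: [3.1, -7.5, 3.5]
opening: 0.0153
position: [0.4271, 0.0599, 0.0437]
wrist_force: [-0.4, -8.8, 3.8]
opening: 0.0153
```

```bash
python3 -m inch '[-0.011,0.0625,0,-0.025,-0.011,0.127,0,-0.05,0,0.189,0,-0.075,0,0.189,0,-0.075]'|egrep 'pos|for|open'
python3 -m inch '[0.009,0.03,0,0,0.009,0.03,0,0]'|egrep 'pos|for|open'
python3 - <<'E'
from h import *; from rig import bot
p=np.load("p.npy");X=bot.observe()["position"];a=fx(p,(-46,70,80))[0];d=X-a
print("cam est",np.deg2rad(-75)-(np.arctan2(d[1],d[0])-2*np.pi-p[2]),np.hypot(d[0],d[1]))
E
```

```text
position: [0.4265, 0.0847, 0.0435]
wrist_force: [-2.1, -4.7, 5.9]
opening: 0.0153
position: [0.4274, 0.088, 0.0435]
wrist_force: [-1.3, -5.1, 7.4]
opening: 0.0153
cam est 2.1965977466938424 0.043617075435125975
```

```bash
cat > cam.py <<'E'
from h import *; from rig import bot
p=np.load("p.npy");s=bot.observe();X=s["position"];a=fx(p,(-46,70,80))[0];d=X-a;u=np.array([d[1],-d[0]])/np.hypot(d[0],d[1])
print("cam",round(np.deg2rad(-75)-(np.arctan2(d[1],d[0])-2*np.pi-p[2]),3),"r",np.hypot(d[0],d[1]).round(4),"Ft",(s["wrist_force"][:2]@u).round(1),"F",s["wrist_force"].round(1))
E
for k in 1; do python3 -m inch '[0.0075,0.019,0,0,0.0075,0.019,0,0]' >/dev/null; python3 cam.py; done
python3 -m inch '[0.0075,0.019,0,0,0.0075,0.019,0,0]'>/dev/null; python3 cam.py
```

```text
cam 2.261 r 0.0437 Ft -2.3 F [-0.4 -2.4  5.3]
cam 2.311 r 0.0438 Ft -4.6 F [-0.7 -4.8  7.9]
```

```bash
python3 -m inch '[0.004,0.01,0,0,0.004,0.01,0,0]'>/dev/null; python3 cam.py
python3 -m inch '[0.004,0.01,0,0,0.004,0.01,0,0]'>/dev/null; python3 cam.py
```

```text
cam 2.318 r 0.0439 Ft -7.9 F [-1.7 -8.   7.8]
cam 2.35 r 0.0438 Ft -6.4 F [-0.3 -7.2  7.7]
```

```bash
python3 -m inch '[0,0,0,0]'>/dev/null; python3 cam.py
python3 -m inch '[0.004,0.01,0,0,0.004,0.01,0,0]'>/dev/null; python3 cam.py
```

```text
cam 2.351 r 0.0438 Ft -6.1 F [-1.1 -6.4  6.5]
cam 2.367 r 0.0438 Ft -9.1 F [-1.1 -9.9  7.4]
```

```bash
cat > knob.py <<'E'
from h import *; from rig import bot; import cv2
p=np.load("p.npy")
for n in("side","scene"):
    f=bot.grab_frame(n);u=proj(f,fx(p,[(-46,166,30),(-46,160,30)]));print(n,"expected shift",(u[1]-u[0]).round(1),"at",u[0].round(1))
    x,y=u[0].astype(int)
    for nm,im in(("before",cv2.imread(f"pics/{n}0.png")),("now",f["image"])):
        c=255-im[y-9:y+10,x-9:x+10].min(2).astype(float); w=np.clip(c-170,0,None); Y,X=np.mgrid[y-9:y+10,x-9:x+10]
        print("  ",nm,(w*X).sum()/w.sum(),(w*Y).sum()/w.sum(),w.sum())
    cv2.imwrite(f"pics/k_{n}.png",f["image"])
E
python3 knob.py
```

```text
side expected shift [0.9 1.3] at [308.7 228.4]
   before 306.7972972972973 223.48648648648648 148.0
   now 306.8188405797101 225.35088566827696 6210.0
scene expected shift [2.  0.5] at [252.4 234.2]
   before 253.46929824561403 232.2174185463659 1596.0
   now 255.34474753337201 231.84097504352872 1723.0
```

The scene view shows the knob shifted by +1.9 px against 2.0 px expected, so the follower has dropped 6 mm. I'll unload, release and lift, then recheck from the side.

```bash
python3 -m inch '[-0.008,-0.02,0,0,-0.008,-0.02,0,0]'>/dev/null; python3 cam.py
python3 -m inch '[0,0,0,0,0,0,0,0,0,0,0,0,0,0,0,0]' 0.5|egrep 'pos|for|open'
python3 -m inch '[0,0,0.4,0,0,0,0.7,0,0,0,0.7,0,0,0,0.7,0]'|egrep 'pos|for'
python3 -m inch '[0.16,-1,0.1,0.03,0.16,-1,0.1,0.06,0.16,-1,0.1,0.09,0.16,-1,0.1,0.12]' 1|egrep 'pos|for'
python3 -m inch '[0,-1,0,0.03,0,-1,0,0.06,0,-1,0,0.09,0,-1,0,0.09]'|egrep 'pos|for'
python3 knob.py; python3 chk.py | grep -v ' t'
python3 - <<'E'
from h import *; from rig import bot; import cv2
p=np.load("p.npy")
o=[]
for n in("side","scene"):
    f=bot.grab_frame(n)
    x,y=(295,210) if n=="side" else (240,195)
    im=cv2.resize(f["image"][y:y+100,x:x+133],None,fx=6,fy=3*2,interpolation=cv2.INTER_CUBIC)
    for q in [(-46+44*np.cos(np.deg2rad(153)),70+44*np.sin(np.deg2rad(153)),100)]+[(X,Y,100) for X in(15,60) for Y in(40,100)]:
        u=(proj(f,fx(p,q))[0]-[x,y]+.5)*6; cv2.circle(im,tuple(u.astype(int)),3,(0,0,255),1)
    o.append(im)
a=np.vstack(o);cv2.imwrite("pics/fin.png",cv2.resize(a,None,fx=.5,fy=.5))
E
```

```text
cam 2.349 r 0.0438 Ft -3.1 F [ 0.5 -3.7  6. ]
position: [0.4278, 0.0949, 0.0417]
wrist_force: [-0.6, 0.3, 0.3]
opening: 0.0427
position: [0.4302, 0.095, 0.1282]
wrist_force: [0.5, 0.2, -0.8]
position: [0.4485, -0.0308, 0.1372]
wrist_force: [0.3, 0.2, 0.8]
position: [0.4472, -0.1506, 0.1363]
wrist_force: [1.3, -0.5, 0.1]
side expected shift [0.9 1.3] at [308.7 228.4]
   before 306.7972972972973 223.48648648648648 148.0
   now 304.62773998488285 230.5793650793651 2646.0
scene expected shift [2.  0.5] at [252.4 234.2]
   before 253.46929824561403 232.2174185463659 1596.0
   now 254.39052795031057 232.16459627329192 1288.0
25.8 [ 0.4461 -0.146   0.1362] [-0.4  1.2  0.1]
side 15 u 391 394 v 250 253
scene 137 u 315 358 v 205 220
```

View pics/fin.png

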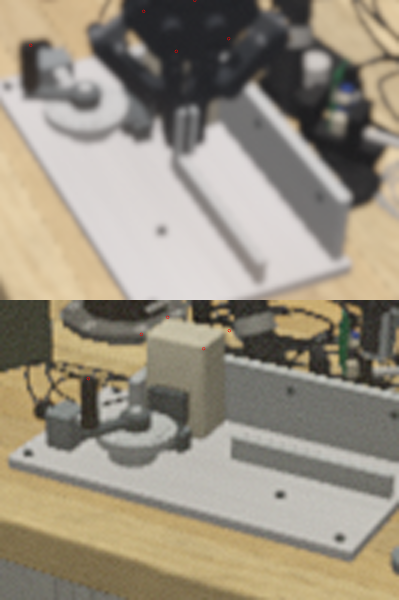

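The last view shows the lever post on its predicted 153° point (scene crop 90,378), with the adapter upright against fence and stop and the jaw in front of it. For the follower I'll do a cleaner numeric check with template matching on the knob.

Run:
```python
from h import *; from rig import bot; import cv2
p=np.load("p.npy")
A=cv2.cvtColor(cv2.imread("pics/scene0.png"),cv2.COLOR_BGR2GRAY);B=cv2.cvtColor(np.mean([bot.grab_frame("scene")["image"] for _ in range(4)],0).astype(np.uint8),cv2.COLOR_BGR2GRAY)
up=lambda i:cv2.resize(i,None,fx=8,fy=8,interpolation=cv2.INTER_CUBIC)
for nm,(x,y,w,h) in dict(knob=(248,227,8,9),plate_hole=(245,241,10,10),hub_fix=(285,205,12,12),post_hsg=(256,229,9,14)).items():
    T=up(A[y:y+h,x:x+w]);S=up(B[y-5:y+h+5,x-6:x+w+6]);r=cv2.matchTemplate(S,T,cv2.TM_CCOEFF_NORMED);_,v,_,l=cv2.minMaxLoc(r);print(nm,round(v,2),(l[0]/8-6,l[1]/8-5))
for nm,I in(("before",A),("now",B)): print(nm);print(I[226:237,246:264])
```

```text
knob 0.88 (1.75, 0.625)
plate_hole 1.0 (0.0, 0.0)
hub_fix 0.69 (-6.0, 1.0)
post_hsg 0.95 (0.375, 0.5)
before
[[158 159 164 153  97 126 163 170 160 124 109 168 163 123  96 125 139 160]
 [157 157 164 159 131  89 126 138 132  91 107 167 168 157 136 126  92 130]
 [158 159 163 156 119  67  67  69  79  89  84 127 159 158 155 146 113 103]
 [158 157 159 138  71  47  46  49  68  92 109  94 125 147 141 135 139 130]
 [152 155 155 116  50  43  55  93 152 145 161 117 118 137 135 135 134 132]
 [155 157 152  91  45  43  51  99 164 157 158 138 134 135 133 134 134 133]
 [152 156 154  98  42  34  37  62 108 127 128 134 137 135 138 135 137 136]
 [149 154 155 130  85  51  44  53  77 102  99 109 116 125 129 137 136 126]
 [148 153 148 154 141 131 102 119 129  98  82  84  93 102 105 114 119 104]
 [156 154 152 156 151 160 148 146 153 100  78  84  84  83  82  88  84  79]
 [158 157 157 160 159 162 159 158 147  95  82  82  85  79  79  86  88  78]]
now
[[162 165 166 155 104 134 167 171 164 128 111 172 166 129  98 129 139 168]
 [163 163 165 161 132  93 143 144 138  97 111 172 170 158 139 127  99 132]
 [161 162 163 164 151  99 103  90  88  77  83 142 165 162 158 149 117 106]
 [159 160 159 162 157 118  80  58  56  50  48  88 135 149 144 140 138 131]
 [156 159 159 162 157 115  60  52  52  60  90  91 120 138 137 136 138 138]
 [157 157 159 162 155  91  48  50  54  87 133 127 136 139 138 136 136 136]
 [157 159 158 160 152  89  46  43  55  96 135 136 141 141 139 138 139 138]
 [153 159 159 159 153 114  56  43  53  87 106 114 120 129 134 142 142 130]
 [152 155 149 161 159 145 109  81  68  77  86  91  93 101 112 118 119 104]
 [160 158 153 160 159 162 149 138 135  95  85  86  87  85  88  89  90  83]
 [161 162 162 163 159 163 165 160 150 105  84  87  88  87  87  89  87  81]]
```

The knob moved by (1.75, 0.6) px with the plate fixed, against (2.0, 0.5) expected for the full 6 mm drop. The cam is locked, so the start button is next.

```bash
python3 -m inch '[0.01,-0.34,0,0,0.01,-0.34,0,0,0.01,-0.34,-0.4,0,0.01,-0.34,-0.8,0,0.01,-0.34,-1,0,0.01,-0.34,-1,0,0.01,-0.34,-1,0]'|egrep 'pos|for|open'
python3 -m inch '[0,0,-0.06,0,0,0,-0.1,0,0,0,-0.1,0]'|egrep 'pos|for'
python3 -m inch '[0,0,-0.05,0,0,0,-0.05,0]'|egrep 'pos|for'
```

```text
position: [0.4467, -0.1847, 0.0167]
wrist_force: [0.5, -0.5, 0.7]
opening: 0.0002
position: [0.4497, -0.1867, 0.0069]
wrist_force: [-0.9, -0.3, 0.5]
position: [0.4488, -0.1863, 0.0]
wrist_force: [-0.3, 0.2, -0.5]
```

```bash
python3 -m inch '[-0.01,-0.01,-0.04,0,-0.01,-0.01,-0.06,0,-0.01,-0.01,-0.06,0]'|egrep 'pos|for'
python3 -m inch '[0,0,-0.025,0,0,0,-0.025,0]'|egrep 'pos|for'
python3 -m inch '[0,0,-0.025,0,0,0,-0.025,0]'|egrep 'pos|for'
```

```text
position: [0.4473, -0.1876, -0.0076]
wrist_force: [-0.8, -1.0, 2.1]
position: [0.4474, -0.1876, -0.0104]
wrist_force: [-1.1, -0.8, 4.1]
position: [0.4475, -0.1876, -0.0127]
wrist_force: [-2.5, 0.6, 7.4]
```

```bash
python3 -m inch '[0,0,-0.015,0,0,0,-0.015,0,0,0,-0.015,0]'|egrep 'pos|for'
python3 -m inch '[0,0,-0.01,0,0,0,-0.01,0,0,0,-0.01,0]'|egrep 'pos|for'
```

```text
position: [0.4476, -0.1877, -0.013]
wrist_force: [-6.5, 2.4, 23.6]
position: [0.4477, -0.1877, -0.0132]
wrist_force: [-9.4, 4.2, 33.7]
```

The button is at its stop: force rises steeply at full travel. I'll release upward and do the final checks.

```bash
python3 -m inch '[0,0,0.2,0,0,0,0.5,0,0,0,0.9,0,0,0,0.9,0,-0.3,-0.5,0.9,0,-0.3,-0.5,0.9,0,-0.3,-0.5,0.9,0,-0.3,-0.5,0.9,0]'
python3 - <<'E'
from h import *; from rig import bot; import cv2
g=lambda i:cv2.cvtColor(i,cv2.COLOR_BGR2GRAY)
k=cv2.imread("pics/scene0.png");C=bot.grab_frame("scene");A,B=g(k),g(C["image"])
up=lambda i:cv2.resize(i,None,fx=8,fy=8,interpolation=cv2.INTER_CUBIC)
for nm,(x,y,w,h) in dict(knob=(248,227,8,9),bottle=(452,276,28,46),button=(368,270,24,20)).items():
    T=up(A[y:y+h,x:x+w]);S=up(B[y-5:y+h+5,x-6:x+w+6]);_,v,_,l=cv2.minMaxLoc(cv2.matchTemplate(S,T,cv2.TM_CCOEFF_NORMED));print(nm,round(v,2),(l[0]/8-6,l[1]/8-5))
s=bot.observe();print(s["time"],s["wrist_force"].round(1))
f=cv2.imread("pics/k_scene.png")
E
```

```text
time: 28.95
position: [0.4107, -0.248, 0.0913]
tcp_rot: [-0.0, 0.793, 0.609, 0.0]
wrist_force: [0.1, 0.3, 0.7]
opening: 0.0002
knob 0.88 (1.75, 0.625)
bottle 1.0 (0.0, 0.0)
button 1.0 (0.0, 0.0)
29.0 [-0.4  0.1  0.1]
```

```bash
python3 -c "
from rig import bot; print(bot.hand_in())"
```

```text
the job is handed in; nothing more can be done
None
```

I stood the adapter upright, slid it against the end stop, locked the cam lever in its notch and pressed and released the start button. I handed the job in at about 29 s of the 69 s allowed, with the robot clear of everything.

**What did not match the description**
- **Fingertips:** they sit about 28.5 mm above the reported TCP. My first two pushes passed over the adapter without touching it, and a third contact was only about 7 N on its end face. I found the offset in the pictures, confirmed it by touching the plate (about 30 N), and used it for every later move.
- **Sliding:** about 10 N of upward force appeared part-way, probably the gripper's knuckles on the adapter's top edge. I backed off, rose 8 mm and finished with a push of about 2 N.

**Last checks**
- **Adapter:** it stands upright, and the push met the end stop at the expected place with about 9 N. The final scene view shows it in front of the jaw, against the fence and the stop.
- **Cam:** my estimate at release was about 2.35 rad, against the nominal 2.30 with 0.05 play. In the picture the lever points to its predicted 153°.
- **Follower:** its knob moved (1.75, 0.6) px, against (2.0, 0.5) expected for the full 6 mm drop, and it had not moved after the button press. A cruder check after release gave only 0.9 px; I put that down to other dark objects in its window.
- **Button:** it took about 7 N near full travel, and the force then rose to 34 N at the stop. After release it looks as it did at the start.
- **Bystanders:** the flux bottle has not moved. I did not check the tape roll and reel again at the end, but the robot worked well away from them.

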